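# Roll the vacuum flask spout-up on the drip grate

## Robot

A 6-joint arm with a two-finger parallel gripper is mounted at the origin on the work surface. World frame = base frame: x ahead of the robot, y to its left, z up, the work surface at z = 0. Lengths are in m, angles in degrees, forces in N, time in s.
With the tool pointing down it reaches from about 0.35 to 0.875 m from the base axis. Payload 4.2 kg.
Tool frame: the origin (TCP) lies between the finger pads; the fingertips stand 19 mm ahead of it and the grasp point (between the pads) is the TCP; z points along the fingers, y is the line along which they close (so a half turn about z gives the same grasp; the last joint's range is limited). The gripper opens to 87 mm and grips with 3 to 60 N. Pads are 19 mm wide; open, the fingers measure 117 mm over their backs; the gripper's body (75 mm by 190 mm) begins 51 mm behind the grasp point.
Start: joints at [-53.193, 22.042, 0.453, 0, -68.411, -14.817], TCP at [0.234, -0.58, 0.207] pointing down, gripper open.
Joint ranges: [-179.83, 179.83], [-69.29, 118.12], [-61.27, 80.66], [-181.25, 117.63], [-171.15, -9.14], [-177.46, 177.46]. Speed limits (degrees/s): [159.86, 159.86, 180, 180, 180, 180].

## Interface

Orientations are given as a 3x3 rotation matrix whose columns are the frame's x, y, z axes.
In Python, from station import r gives the robot as it stands.
- The arm moves only by the tool drive_tool, never from a script. Its argument "steps" is one flat list of numbers, 7 for each row, row after row: the turn, a rotation vector about the tool's x, y, z in rad, then the shift along the tool's x, y, z in m, then the opening, from 0 (shut) to 1 (fully open). A call has 1 to 10 rows; each row shifts and turns the commanded pose from where the row before left it, along the tool's axes as they then stand; what a row does not reach is not made up. A row lasts 1/12 s, in which the tool goes at most 41.7 mm and 7.16 degrees, less where a joint would pass 70% of its speed; a pose out of reach is approached as far as the arm can. A call is refused whole if a number of a shift passes 0.0417 or a number of a turn 0.125, either way. A call with a gripper value outside its range is refused whole. The fingers move at their own pace and stop on an object; the grip force is fixed at half the most. Time passes only in rows, so rows that do not move let the fingers close. It gives the time, the measured TCP pose, the force, the opening and the grip force at its end, in the units of the state.
- r.sense(): the state, without advancing time (a new reading comes with each control period).
- r.capture(name): name is "scene" or "side" or "wrist"; returns the picture (420x560x3 uint8, blue, green, red); there is no depth.
- r.camera_params(name): a dict with "camera_matrix" (3x3 intrinsics, pixels), "extrinsics" (4x4, takes a point from world to camera coordinates). Camera axes: x right, y down, z forward; pixel columns grow to the right and rows downward; lengths in m; the calibration is good to about 2 mm. A picture is of the moment at which its call begins: read the wrist's pose just before it. camera_params takes no time and is no camera call; for the wrist camera it gives the pose at the moment of the call.
- r.finish_job(): hands the job in; it is judged then, once.
The state is a dict: "time_s": time; "joints": joint angles; "joint_velocities": joint speeds; "effort": joint torques, N m; "tcp_pos": TCP position; "ee_rot": TCP orientation; "wrist_force": force on the tool from outside, world axes, zero at the start; "moment": the same for the moment, N m; "gripper_width": opening from 0.0 (shut) to 1.0 (fully open); "gripper_force": force on a finger pad.
Only numpy, scipy, OpenCV 4.12 (cv2) and the standard library are available. Lean on these libraries where they do the work, as an engineer would, in place of code of your own. Each camera call takes 0.05 s, during which the arm holds its last target. There are 200 camera calls.

## Task

The steel vacuum flask lies on the slatted drip grate with its spout out to the side. First take the espresso cup that stands on the grate in its way and set it down gently, upright, in the wooden serving tray next to the other cup; then, without picking the flask up, roll it across the bars towards where the cup stood (towards the robot) until its spout points straight up, and leave it lying still there. Leave the other things where they are.

Things in the scene. Friction and masses are not known exactly. Their poses are not given: they have to be found in the camera images.
- grate: Fixed black drip tray, 320 (its x) by 260 (its y) mm; steel bars of 6 mm diameter run along its y every 10 mm, their tops 24 mm above the counter. Rails at its two x ends, tops at 34 mm. Origin: centre of the underside, on the counter; its -x end is nearest the robot. A flask let go at rest stays there, settling up to 5 mm into the next groove between bars.
- flask: Vacuum flask, lying along the grate's y. Round body, diameter 82 mm, from y = -80 to +60 mm (own frame), then neck and lid to +112. Origin: on its axis, 41 mm above the bar tops; y: along the axis to the lid. 0.37 to 0.57 kg. Its axis moves 41 mm per radian of roll; a fingertip pressed (about 4 N) on its top and dragged goes twice as far, so it walks off the top: follow the curve, or use strokes.
- lid: Black lid of the flask, 54 mm diameter, screwed so tight that it turns only with the flask. Its frame has the flask's origin and y axis; its z axis points from the flask's axis out through the spout, so z straight up means spout up. At the start z leans 50 to 115 degrees from vertical, towards the grate's +x (away from the robot).
- spout (a point): Tip of the spout, a square black stub 16 x 20 mm on the side of the lid: 38 mm out from the flask's axis and 92 mm along the axis (y) from the flask's origin. It never touches the grate.
- cup: White ceramic espresso cup without a handle, 60 mm high, 60 mm diameter at the rim, narrower at the foot, 0.14 kg, standing on the grate bars on the robot's side of the flask. Origin: centre of its underside.
- tray: Fixed wooden serving tray, 220 (its x) by 170 (its y) mm, left or right of the grate; rim 16 mm high and 5 mm thick, inner floor 5 mm above the counter. Origin: centre of its underside, on the counter. The other cup stands in its +x half; the -x half is free.
- tray_cup: The other cup, same as the first, already standing in the +x half of the tray; leave it there. Origin: centre of its underside.
- caddy: Fixed open wooden condiment box, 200 x 160 x 70 mm, contents up to 115 mm high, on the side of the grate where the tray is not. Origin: centre of its underside.
- sugar: Closed glass sugar jar, 66 mm diameter, 100 mm high, standing on the counter; leave alone. Origin: centre of its underside.
- milk_jug: Steel milk jug, 80 mm diameter, 95 mm high, with a side handle; leave alone. Origin: centre of its underside.
- paper_cups: Stack of nested dark-red paper cups, rims down, 82 mm diameter, 169 mm high, on the counter far to the left; leave alone. Origin: centre of its underside.
- lid_stack: Stack of white plastic cup lids, 84 mm diameter, 120 mm high, on the counter far to the right; leave alone. Origin: centre of its underside.
- spoon: Steel spoon lying on the counter far to the right; leave alone. Origin: on the counter, along its length.
Things that resemble listed ones, but are neither listed nor needed, are in the scene too. What is shaped like the flask but turquoise or yellow is not meant.

How it is judged (in metres and radians):
On the way, in this order (a step that is already met when the one before it is completed fails the run):
1. the cup stands upright in the tray, released (x of cup in the frame of tray between -0.085 and 0.085 m and y of cup in the frame of tray between -0.062 and 0.062 m and height (world z) of cup below 0.012 m and angle between cup's own z axis and vertical below 0.1 rad and contact force between cup and the fingers below 0.05 N), for 0.2 s.
2. the flask lies on the grate with its spout up, untouched and still (angle between lid's own z axis and vertical below 0.26 rad and linear speed of flask below 0.02 m/s and contact force between flask and the fingers below 0.05 N), for 0.3 s.
At the end, for the whole second after the job is handed in: The cup stands upright (within 0.1 rad) in the tray, released and at rest; the flask lies still on the grate bars with its spout within 0.26 rad (15 degrees) of straight up (x of cup in the frame of tray between -0.085 and 0.085 m and y of cup in the frame of tray between -0.062 and 0.062 m and height (world z) of cup below 0.012 m and angle between cup's own z axis and vertical below 0.1 rad and linear speed of each of cup, flask below 0.02 m/s and angle between lid's own z axis and vertical below 0.26 rad and x of flask in the frame of grate between -0.115 and 0.06 m and y of flask in the frame of grate between -0.06 and 0.06 m and z of flask in the frame of grate between 0.062 and 0.068 m and angular speed of flask below 0.3 rad/s); the robot touches nothing.
It fails at once if the flask is picked up (its axis rises more than 20 mm) (z of flask in the frame of grate above 0.085 m).
It fails at once if the cup is dropped (falling free faster than 0.6 m/s) (linear speed of cup above 0.6 m/s and contact force between cup and the fingers below 0.05 N).
It fails at once if the cup is knocked over (angle between cup's own z axis and vertical above 0.9 rad).
It fails at once if another thing is disturbed: the other cup, sugar jar, milk jug, paper cups, lid stack or spoon moves more than 25 mm (distance of any of tray_cup, sugar, milk_jug, paper_cups, lid_stack, spoon from where it was at the start of the episode above 0.025 m).
It also fails if it takes over 64 s, if anything falls off the work surface, if the arm or the gripper's body presses on something with over 40 N, if the wrist force passes 120 N, or if a joint passes its speed limit or range.

## Working session

There is one attempt and no reset: what is moved stays moved. The work goes in short steps, Python scripts to look and compute and a tool call to move; the robot and the scene stay as the last step left them, time stands still between calls to the robot, and variables do not carry over. Pictures are saved under pics/ and viewed, at most 10 in all, crops included, and the job is handed in when it is done.

Besides the shell and the picture viewer there is one more tool, called after ">>>" by a JSON object that holds its "method" and its "body". drive_tool: Moves the arm, as the interface text tells. Its arguments: {"type":"object","properties":{"steps":{"type":"array"}},"required":["steps"]}

```bash
mkdir -p pics; ls
python3 - <<'E'
from station import r
import cv2,numpy as np
a=r.capture("scene");b=r.capture("side")
cv2.imwrite("pics/scene.png",a);cv2.imwrite("pics/side.png",b)
s=r.sense();print(s['time_s'],s['tcp_pos'],s['ee_rot'],s['gripper_width'])
for n in("scene","side","wrist"):
  p=r.camera_params(n);print(n,np.round(p['camera_matrix'],1).tolist(),np.round(p['extrinsics'],3).tolist())
E
```

```text
pics
0.1 [ 0.23382608 -0.57901599  0.20598775] [[-9.27311804e-01 -3.74288845e-01 -8.23896109e-04]
 [-3.74289735e-01  9.27310174e-01  1.74237302e-03]
 [ 1.11856460e-04  1.92409892e-03 -9.99998143e-01]] 0.9970424911707768
scene [[385.3, 0.0, 283.4], [0.0, 385.3, 211.7], [0.0, 0.0, 1.0]] [[0.61, 0.792, -0.015, -0.26], [0.437, -0.352, -0.828, -0.13], [-0.661, 0.498, -0.561, 1.528], [0.0, 0.0, 0.0, 1.0]]
side [[392.3, 0.0, 277.2], [0.0, 392.3, 209.5], [0.0, 0.0, 1.0]] [[-0.992, -0.122, -0.019, 0.462], [-0.072, 0.698, -0.712, 0.12], [0.1, -0.706, -0.702, 1.177], [0.0, 0.0, 0.0, 1.0]]
wrist [[332.1, 0.0, 272.8], [0.0, 332.1, 210.2], [0.0, 0.0, 1.0]] [[-0.373, 0.928, 0.002, 0.625], [0.896, 0.36, 0.261, -0.033], [0.241, 0.099, -0.965, 0.39], [0.0, 0.0, 0.0, 1.0]]
```

View pics/scene.png

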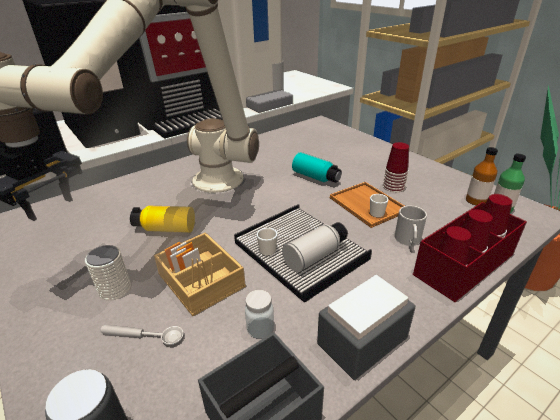

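View pics/side.png

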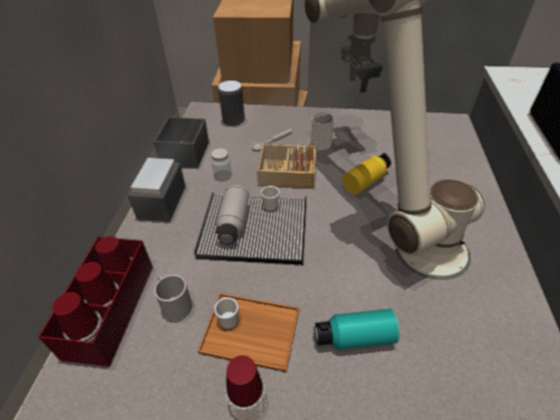

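The scene shows the following:
- **Cup:** scene (267,241), side (270,198). It stands on the grate, on the robot's side of the flask.
- **Tray cup:** scene (378,205), side (228,313), so not the one to take.
- **Flask:** steel with a black lid, scene (312,247), side (233,213).
- **Lookalikes I'm ruling out:** turquoise flask (316,168), yellow flask (165,220), sugar jar (260,313), milk jug (410,225), lid stack (107,272).

Next is one close crop of both views to check this choice.

```bash
cat > h.py <<'E'
from station import r
import cv2,numpy as np
def ray(n,u,v,p=None):
    p=p or r.camera_params(n);E=np.array(p['extrinsics']);K=np.array(p['camera_matrix'])
    d=E[:3,:3].T@np.linalg.solve(K,[u,v,1.]);return -E[:3,:3].T@E[:3,3],d/np.linalg.norm(d)
def plane(n,u,v,z,p=None):
    c,d=ray(n,u,v,p);return c+d*(z-c[2])/d[2]
def two(a,b):
    (c,d),(e,f)=a,b
    t=np.linalg.lstsq(np.c_[d,-f],e-c,rcond=None)[0];P=c+d*t[0];Q=e+f*t[1]
    return (P+Q)/2,np.linalg.norm(P-Q)
E
python3 - <<'E'
import cv2,numpy as np
from h import *
a=cv2.imread("pics/scene.png")[190:300,228:378];b=cv2.imread("pics/side.png")[170:370,190:310]
a=cv2.resize(a,(450,330),interpolation=2)
b=cv2.resize(b,(330,550),interpolation=2)
o=np.zeros((560,800,3),np.uint8);o[:330,:450]=a;o[:550,460:790]=b
cv2.imwrite("pics/crop.png",o)
for nm,s,t in [("cup",(267,233),(270,191)),("traycup",(378,198),(227,306))]:
    print(nm,two(ray("scene",*s),ray("side",*t)))
E
```

```text
cup (array([ 0.50221684, -0.1165586 ,  0.08531448]), np.float64(0.0014284174197588771))
traycup (array([0.55460183, 0.29626201, 0.06456961]), np.float64(0.00015674163518712673))
```

View pics/crop.png

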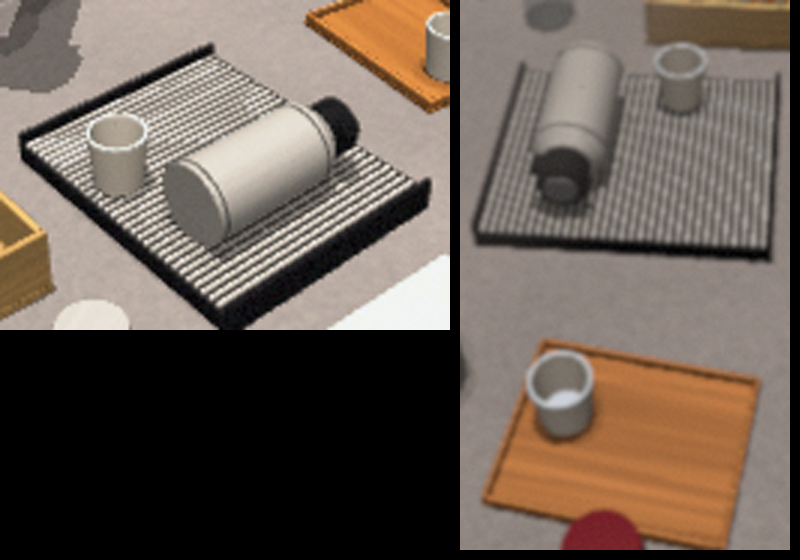

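The crop confirms the choice: the white cup on the grate, next to the steel flask with the black lid. The free half of the tray is the one on the robot's side.

Run:
```python
from h import *
np.set_printoptions(precision=4,suppress=True)
for n,L,z in [("side",[(305.6,196.2),(303.5,259),(212.9,193.6),(196.5,254.4)],.034),("scene",[(235.3,236.7),(298.7,205.7),(371.3,251),(302,295)],.034),("side",[(220.9,294.7),(298.4,308.2),(199.8,351.8),(288,368)],.016)]:
    P=np.array([plane(n,u,v,z)[:2] for u,v in L]);print(n,P.tolist(),P.mean(0))
print("flask base",plane("scene",293.7,256.7,.065),"lid",plane("scene",342,232,.065), plane("side",227,233,.065),plane("side",235,190,.106))
```

```text
side [[0.38964873459886373, -0.16006299315168226], [0.3770098628044612, 0.10405421867961029], [0.7011710454677783, -0.14155618493294053], [0.6862646489040458, 0.12020671985587705]] [ 0.5385 -0.0193]
scene [[0.40215054303170805, -0.16406427835755244], [0.39040714606147153, 0.09287858751997802], [0.701551511731444, 0.10413455057904375], [0.7090710798533745, -0.15890029904432057]] [ 0.5508 -0.0315]
side [[0.5899920075736248, 0.23503945653112868], [0.3787558543104512, 0.2533194637749888], [0.6047898626717287, 0.39831843395344263], [0.389623751064329, 0.4135110080456094]] [0.4908 0.325 ]
flask base [ 0.6111 -0.1065  0.065 ] lid [0.6136 0.0719 0.065 ] [0.6064 0.0561 0.065 ] [ 0.6075 -0.0881  0.106 ]
```

>>> {"method": "drive_tool", "body": {"steps": [0, 0, 0.096, 0, 0, 0, 1, 0, 0, 0.096, 0, 0, 0, 1, 0, 0, 0.096, 0, 0, 0, 1, 0, 0, 0.096, 0, 0, 0, 1, 0, 0, 0, -0.02, 0.035, 0, 1, 0, 0, 0, -0.02, 0.035, 0, 1, 0, 0, 0, -0.02, 0.035, 0, 1, 0, 0, 0, -0.02, 0.035, 0, 1, 0, 0, 0, -0.02, 0.035, 0, 1, 0, 0, 0, -0.02, 0.035, 0, 1]}}

```text
time_s: 0.93
tcp_pos: [0.3543, -0.3676, 0.2066]
ee_rot: [[-1.0, 0.001, -0.0], [0.001, 1.0, 0.0], [0.0, 0.0, -1.0]]
wrist_force: [1.6, -0.2, 0.6]
gripper_width: 1.001
gripper_force: 0.0
```

>>> {"method": "drive_tool", "body": {"steps": [0, 0, 0, -0.02, 0.036, 0, 1, 0, 0, 0, -0.02, 0.036, 0, 1, 0, 0, 0, -0.02, 0.036, 0, 1, 0, 0, 0, -0.02, 0.036, 0, 1, 0, 0, 0, -0.02, 0.036, 0, 1, 0, 0, 0, -0.02, 0.036, 0, 1, 0, 0, 0, -0.02, 0.036, 0, 1, 0, 0, 0, 0, 0, 0, 1, 0, 0, 0, 0, 0, 0, 1]}}

```text
time_s: 1.68
tcp_pos: [0.4946, -0.1156, 0.2064]
ee_rot: [[-1.0, -0.004, -0.001], [-0.004, 1.0, 0.0], [0.001, 0.0, -1.0]]
wrist_force: [0.4, -1.0, 0.0]
gripper_width: 1.002
gripper_force: 0.0
```

Run:
```python
from h import *
np.set_printoptions(precision=4,suppress=True)
s=r.sense();p=r.camera_params("wrist");print(s['time_s'],s['tcp_pos'],s['ee_rot'],s['wrist_force'])
print(ray("wrist",272,210,p))
a=r.capture("wrist");cv2.imwrite("pics/w1.png",a);np.save("w1.npy",np.array(p['extrinsics']))
```

```text
1.6833 [ 0.4946 -0.1156  0.2064] [[-1.     -0.0037 -0.0012]
 [-0.0037  1.      0.0002]
 [ 0.0012  0.0002 -1.    ]] [ 0.3837 -0.9689  0.038 ]
(array([ 0.4248, -0.117 ,  0.3838]), array([ 0.2587, -0.0016, -0.966 ]))
```

View pics/w1.png

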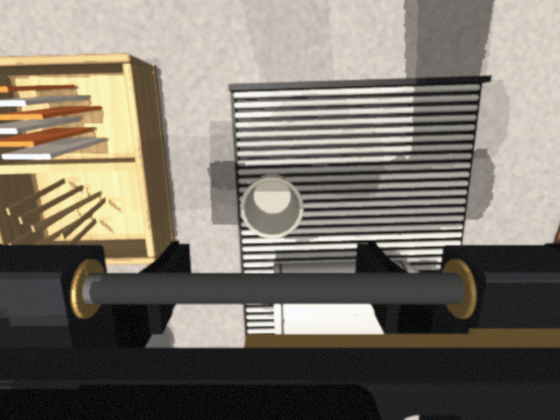

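The wrist view shows the cup's rim ellipse at about (272,207), with the robot-side rail at the top and the caddy on the left, clear of the fingers. The flask is hidden behind the gripper.

Run:
```python
from h import *
np.set_printoptions(precision=4,suppress=True)
p=r.camera_params("wrist")
print("rim",plane("wrist",272,207,.084,p),[plane("wrist",u,207,.084,p)[1] for u in(241,303)])
print("caddy edge",plane("wrist",160,150,.07,p))
print("rail",plane("wrist",230,84,.034,p),plane("wrist",490,76,.034,p))
```

```text
rim [ 0.5014 -0.1186  0.084 ] [np.float64(-0.14754779066996687), np.float64(-0.08974123186264255)]
caddy edge [ 0.4502 -0.2231  0.07  ]
rail [ 0.3886 -0.1603  0.034 ] [0.3812 0.0958 0.034 ]
```

>>> {"method": "drive_tool", "body": {"steps": [0, 0, 0, -0.0075, -0.0025, 0.026, 1, 0, 0, 0, 0, 0, 0.03, 1, 0, 0, 0, 0, 0, 0.03, 1, 0, 0, 0, 0, 0, 0.03, 1, 0, 0, 0, 0, 0, 0.02, 1, 0, 0, 0, 0, 0, 0, 1, 0, 0, 0, 0, 0, 0, 0, 0, 0, 0, 0, 0, 0, 0, 0, 0, 0, 0, 0, 0, 0, 0, 0, 0, 0, 0, 0, 0]}}

```text
time_s: 2.57
tcp_pos: [0.5027, -0.1203, 0.0726]
ee_rot: [[-1.0, 0.0, 0.004], [0.0, 1.0, 0.0], [-0.004, 0.0, -1.0]]
wrist_force: [-0.2, 0.8, -0.7]
gripper_width: 0.781
gripper_force: 0.0
```

>>> {"method": "drive_tool", "body": {"steps": [0, 0, 0, 0, 0, 0, 0, 0, 0, 0, 0, 0, 0, 0, 0, 0, 0, 0, 0, 0, 0, 0, 0, 0, 0, 0, 0, 0]}}

```text
time_s: 2.9
tcp_pos: [0.5018, -0.12, 0.0712]
ee_rot: [[-1.0, -0.0, 0.0], [-0.0, 1.0, 0.0], [-0.0, 0.0, -1.0]]
wrist_force: [0.2, 0.7, -0.6]
gripper_width: 0.478
gripper_force: 0.0
```

>>> {"method": "drive_tool", "body": {"steps": [0, 0, 0, 0, 0, 0, 0, 0, 0, 0, 0, 0, 0, 0, 0, 0, 0, 0, 0, 0, 0]}}

```text
time_s: 3.15
tcp_pos: [0.5016, -0.12, 0.0709]
ee_rot: [[-1.0, 0.0, -0.0], [0.0, 1.0, -0.0], [0.0, -0.0, -1.0]]
wrist_force: [-0.2, -0.1, -0.2]
gripper_width: 0.252
gripper_force: 0.0
```

Run:
```python
from h import *
a=r.capture("wrist");c=r.capture("side");cv2.imwrite("pics/w2.png",np.hstack([a[150:400,60:480],cv2.resize(c[140:280,190:320],(260,280),interpolation=2)[:250]]));s=r.sense();print(s['gripper_width'],s['gripper_force'],s['wrist_force'])
```

```text
0.15571892224866 0.0 [ 0.08921151  0.52646539 -0.27428224]
```

View pics/w2.png

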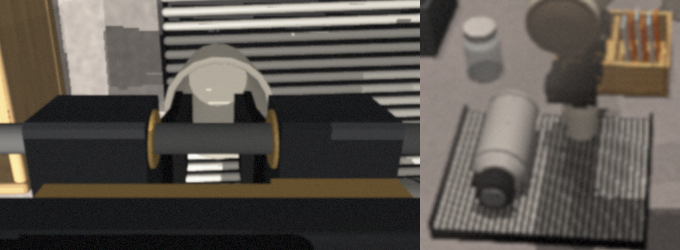

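Run:
```python
from h import *
s=r.sense();t=np.array(s['tcp_pos']);print(s['gripper_width'],s['gripper_force'],t)
o=[]
for n in("side","scene"):
    p=r.camera_params(n);a=r.capture(n);E=np.array(p['extrinsics']);K=np.array(p['camera_matrix'])
    def pr(q):
        q=K@(E[:3,:3]@q+E[:3,3]);return q[:2]/q[2]
    c=pr(t).astype(int);x0,y0=c[0]-48,c[1]-60
    b=cv2.resize(a[y0:y0+120,x0:x0+96],(400,500),interpolation=2)
    for q,col in((t,(0,0,255)),(t-[0,0,.019],(0,255,0)),(np.array([.502,-.118,.084]),(255,0,0)),(np.array([.502,-.118,.024]),(255,0,255))):
        u=(pr(q)-[x0,y0])*[400/96,500/120];cv2.circle(b,tuple(int(v) for v in u),3,col,-1)
    o.append(b)
cv2.imwrite("pics/chk.png",np.hstack(o))
```

```text
0.15571892224866 0.0 [ 0.50161936 -0.12003115  0.07087599]
```

View pics/chk.png

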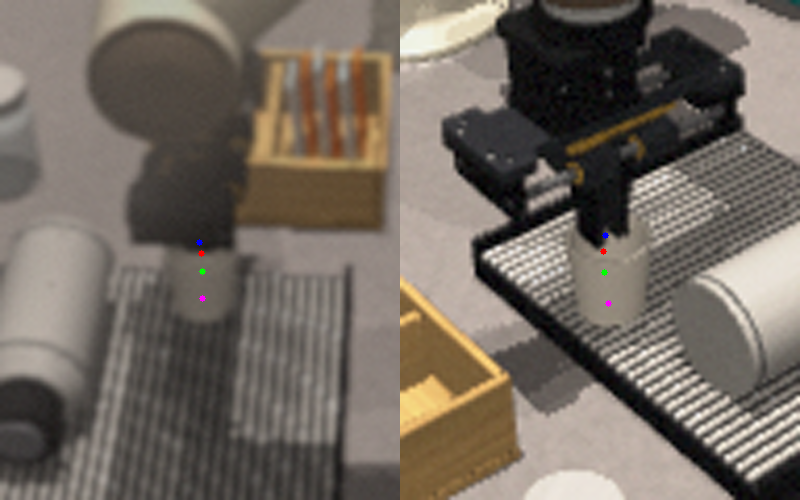

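The fingers closed without gripping anything and now appear to be inside or over the rim. I'll lift straight up while they are still closed, then find out why.

>>> {"method": "drive_tool", "body": {"steps": [0, 0, 0, 0, 0, -0.03, 0.15, 0, 0, 0, 0, 0, -0.03, 0.15, 0, 0, 0, 0, 0, -0.03, 0.15, 0, 0, 0, 0, 0, 0, 1, 0, 0, 0, 0, 0, 0, 1, 0, 0, 0, 0, 0, 0, 1, 0, 0, 0, 0, 0, 0, 1, 0, 0, 0, 0, 0, 0, 1, 0, 0, 0, 0, 0, 0, 1, 0, 0, 0, 0, 0, 0, 1]}}

```text
time_s: 4.18
tcp_pos: [0.5013, -0.1201, 0.1602]
ee_rot: [[-1.0, 0.0, -0.002], [0.0, 1.0, -0.0], [0.002, -0.0, -1.0]]
wrist_force: [-0.7, -0.3, 0.1]
gripper_width: 0.602
gripper_force: 0.0
```

>>> {"method": "drive_tool", "body": {"steps": [0, 0, 0, 0, 0, 0, 1, 0, 0, 0, 0, 0, 0, 1, 0, 0, 0, 0, 0, 0, 1, 0, 0, 0, 0, 0, 0, 1]}}

```text
time_s: 4.52
tcp_pos: [0.5016, -0.1201, 0.1609]
ee_rot: [[-1.0, 0.0, -0.0], [0.0, 1.0, 0.0], [0.0, 0.0, -1.0]]
wrist_force: [-0.7, 0.2, 0.5]
gripper_width: 0.902
gripper_force: 0.0
```

Run:
```python
from h import *
s=r.sense();t=np.array(s['tcp_pos']);print(s['gripper_width'],s['gripper_force'],t)
o=[]
for n in("side","scene"):
    p=r.camera_params(n);a=r.capture(n);E=np.array(p['extrinsics']);K=np.array(p['camera_matrix'])
    def pr(q):
        q=K@(E[:3,:3]@q+E[:3,3]);return q[:2]/q[2]
    c=pr(t-[0,0,.04]).astype(int);x0,y0=c[0]-48,c[1]-60
    b=cv2.resize(a[y0:y0+120,x0:x0+96],(400,500),interpolation=2)
    for q,col in((t,(0,0,255)),(t+[0,.0435,-.019],(0,255,0)),(t+[0,-.0435,-.019],(0,255,0)),(np.array([.502,-.118,.084]),(255,0,0)),(np.array([.502,-.118,.024]),(255,0,255))):
        u=(pr(q)-[x0,y0])*[400/96,500/120];cv2.circle(b,tuple(int(v) for v in u),3,col,-1)
    o.append(b)
cv2.imwrite("pics/chk2.png",np.hstack(o))
```

```text
0.9019712629860053 0.0 [ 0.50163871 -0.12006938  0.16092817]
```

View pics/chk2.png

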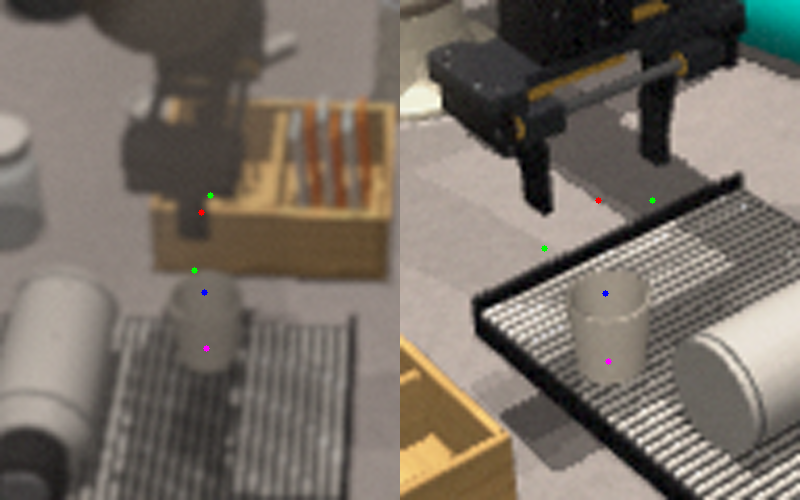

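The reported tool pose puts the fingertips about 33 mm too low. In both views the tips appear that much higher than predicted, while x and y agree, so they closed above the rim. The cup hasn't moved. I'll subtract about 33 mm from every commanded height.

>>> {"method": "drive_tool", "body": {"steps": [0, 0, 0, 0, 0.002, 0.025, 1, 0, 0, 0, 0, 0, 0.025, 1, 0, 0, 0, 0, 0, 0.025, 1, 0, 0, 0, 0, 0, 0.02, 1, 0, 0, 0, 0, 0, 0.015, 1, 0, 0, 0, 0, 0, 0.01, 1, 0, 0, 0, 0, 0, 0, 1]}}

```text
time_s: 5.2
tcp_pos: [0.5002, -0.1181, 0.039]
ee_rot: [[-1.0, 0.001, -0.004], [0.001, 1.0, -0.0], [0.004, -0.0, -1.0]]
wrist_force: [-0.6, 0.3, -0.2]
gripper_width: 1.0
gripper_force: 0.0
```

>>> {"method": "drive_tool", "body": {"steps": [0, 0, 0, 0, 0, 0, 0, 0, 0, 0, 0, 0, 0, 0, 0, 0, 0, 0, 0, 0, 0, 0, 0, 0, 0, 0, 0, 0, 0, 0, 0, 0, 0, 0, 0, 0, 0, 0, 0, 0, 0, 0]}}

```text
time_s: 5.7
tcp_pos: [0.5022, -0.118, 0.0417]
ee_rot: [[-1.0, 0.0, 0.002], [0.0, 1.0, 0.0], [-0.002, 0.0, -1.0]]
wrist_force: [-0.5, 0.7, 2.3]
gripper_width: 0.666
gripper_force: 29.8
```

>>> {"method": "drive_tool", "body": {"steps": [0, 0, 0, 0, 0, -0.01, 0, 0, 0, 0, 0, 0, -0.02, 0, 0, 0, 0, 0, 0, -0.03, 0, 0, 0, 0, 0, 0, -0.03, 0, 0, 0, 0, 0, 0, -0.01, 0, 0, 0, 0, 0, 0, 0, 0]}}

```text
time_s: 6.2
tcp_pos: [0.5036, -0.1181, 0.1443]
ee_rot: [[-1.0, -0.0, 0.007], [-0.0, 1.0, 0.0], [-0.007, 0.0, -1.0]]
wrist_force: [-0.1, -0.8, -1.5]
gripper_width: 0.671
gripper_force: 29.9
```

Run:
```python
from h import *
np.set_printoptions(precision=4,suppress=True)
print("paper",plane("side",240,370,.169),plane("scene",400,150,.169),plane("scene",395,187,0.0),"teal",plane("scene",316,168,.06),"jug",plane("scene",411,211,.095))
b=cv2.imread("pics/side.png");h=cv2.cvtColor(b,cv2.COLOR_BGR2HSV)
m=cv2.inRange(h,(5,120,90),(20,255,255));m[:285]=0
c=max(cv2.findContours(m,0,2)[0],key=cv2.contourArea);q=cv2.boxPoints(cv2.minAreaRect(c));print(q)
print([plane("side",u,v,.016)[:2] for u,v in cv2.approxPolyDP(c,6,True)[:,0]])
```

```text
paper [0.4745 0.4939 0.169 ] [0.4972 0.4568 0.169 ] [0.4792 0.4911 0.    ] teal [0.2604 0.2847 0.06  ] jug [0.695  0.2764 0.095 ]
[[197.4654 352.4675]
 [211.3208 288.5195]
 [299.1478 307.5487]
 [285.2924 371.4967]]
[array([0.5929, 0.2331]), array([0.5435, 0.2465]), array([0.5278, 0.3128]), array([0.556 , 0.3382]), array([0.6014, 0.2892]), array([0.6066, 0.399 ]), array([0.4949, 0.3939]), array([0.3961, 0.419 ]), array([0.3798, 0.2528])]
```

>>> {"method": "drive_tool", "body": {"steps": [0, 0, 0, 0.004, 0.02, 0, 0, 0, 0, 0, 0.005, 0.032, 0, 0, 0, 0, 0, 0.005, 0.032, 0, 0, 0, 0, 0, 0.005, 0.032, 0, 0, 0, 0, 0, 0.005, 0.032, 0, 0, 0, 0, 0, 0.005, 0.032, 0, 0, 0, 0, 0, 0.005, 0.032, 0, 0, 0, 0, 0, 0.005, 0.032, 0, 0]}}

```text
time_s: 6.87
tcp_pos: [0.4608, 0.1268, 0.1392]
ee_rot: [[-1.0, 0.001, -0.003], [0.001, 1.0, -0.001], [0.003, -0.001, -1.0]]
wrist_force: [0.3, 0.7, -2.0]
gripper_width: 0.668
gripper_force: 29.9
```

>>> {"method": "drive_tool", "body": {"steps": [0, 0, 0, 0.005, 0.032, 0, 0, 0, 0, 0, 0.005, 0.032, 0, 0, 0, 0, 0, 0.005, 0.032, 0, 0, 0, 0, 0, 0.005, 0.032, 0, 0, 0, 0, 0, 0.005, 0.032, 0, 0, 0, 0, 0, 0.004, 0.02, 0, 0, 0, 0, 0, 0.003, 0.012, 0, 0, 0, 0, 0, 0, 0, 0, 0, 0, 0, 0, 0, 0, 0, 0]}}

```text
time_s: 7.62
tcp_pos: [0.4298, 0.3172, 0.1396]
ee_rot: [[-1.0, -0.0, -0.002], [-0.0, 1.0, -0.002], [0.002, -0.002, -1.0]]
wrist_force: [0.4, -0.2, -1.2]
gripper_width: 0.673
gripper_force: 29.9
```

>>> {"method": "drive_tool", "body": {"steps": [0, 0, 0, -0.006, 0.002, 0.02, 0, 0, 0, 0, 0, 0, 0.025, 0, 0, 0, 0, 0, 0, 0.025, 0, 0, 0, 0, 0, 0, 0.02, 0, 0, 0, 0, 0, 0, 0.012, 0, 0, 0, 0, 0, 0, 0.006, 0, 0, 0, 0, 0, 0, 0.003, 0, 0, 0, 0, 0, 0, 0, 0, 0, 0, 0, 0, 0, 0, 0]}}

```text
time_s: 8.37
tcp_pos: [0.4373, 0.3199, 0.0307]
ee_rot: [[-1.0, 0.001, 0.001], [0.001, 1.0, 0.001], [-0.001, 0.001, -1.0]]
wrist_force: [0.6, 0.5, -1.0]
gripper_width: 0.669
gripper_force: 29.9
```

>>> {"method": "drive_tool", "body": {"steps": [0, 0, 0, 0, 0, 0.002, 0, 0, 0, 0, 0, 0, 0.002, 0, 0, 0, 0, 0, 0, 0, 0]}}

```text
time_s: 8.62
tcp_pos: [0.4367, 0.32, 0.0262]
ee_rot: [[-1.0, 0.0, 0.0], [0.0, 1.0, 0.0], [-0.0, 0.0, -1.0]]
wrist_force: [0.2, -0.8, -1.0]
gripper_width: 0.668
gripper_force: 29.9
```

>>> {"method": "drive_tool", "body": {"steps": [0, 0, 0, 0, 0, 0.002, 0, 0, 0, 0, 0, 0, 0.002, 0, 0, 0, 0, 0, 0, 0.001, 0, 0, 0, 0, 0, 0, 0, 0]}}

```text
time_s: 8.95
tcp_pos: [0.4373, 0.3205, 0.0227]
ee_rot: [[-1.0, -0.001, 0.001], [-0.001, 1.0, 0.0], [-0.001, 0.0, -1.0]]
wrist_force: [-2.6, -2.1, 9.3]
gripper_width: 0.672
gripper_force: 29.4
```

>>> {"method": "drive_tool", "body": {"steps": [0, 0, 0, 0, 0, -0.001, 0.75, 0, 0, 0, 0, 0, 0, 0.9, 0, 0, 0, 0, 0, 0, 1, 0, 0, 0, 0, 0, 0, 1, 0, 0, 0, 0, 0, 0, 1, 0, 0, 0, 0, 0, 0, 1, 0, 0, 0, 0, 0, 0, 1]}}

```text
time_s: 9.53
tcp_pos: [0.4367, 0.3199, 0.0218]
ee_rot: [[-1.0, 0.0, -0.0], [0.0, 1.0, -0.0], [0.0, -0.0, -1.0]]
wrist_force: [-0.2, 0.8, -1.2]
gripper_width: 0.986
gripper_force: 0.0
```

>>> {"method": "drive_tool", "body": {"steps": [0, 0, 0, 0, 0, -0.015, 1, 0, 0, 0, 0, 0, -0.03, 1, 0, 0, 0, 0, 0, -0.035, 1, 0, 0, 0, 0, 0, -0.035, 1, 0, 0, 0, 0, 0, -0.035, 1, 0, 0, 0, 0, 0, -0.035, 1, 0, 0, 0, 0, 0, -0.03, 1, 0, 0, 0, 0, 0, 0, 1]}}

```text
time_s: 10.2
tcp_pos: [0.4396, 0.3223, 0.2444]
ee_rot: [[-1.0, -0.001, 0.01], [-0.001, 1.0, 0.009], [-0.01, 0.009, -1.0]]
wrist_force: [1.4, 0.7, 0.6]
gripper_width: 0.998
gripper_force: 0.0
```

>>> {"method": "drive_tool", "body": {"steps": [0, 0, 0, -0.02, -0.027, 0, 0, 0, 0, 0, -0.02, -0.027, 0, 0, 0, 0, 0, -0.02, -0.027, 0, 0, 0, 0, 0, -0.02, -0.027, 0, 0, 0, 0, 0, -0.02, -0.027, 0, 0, 0, 0, 0, -0.02, -0.027, 0, 0, 0, 0, 0, -0.02, -0.027, 0, 0, 0, 0, 0, -0.02, -0.027, 0, 0, 0, 0, 0, -0.02, -0.027, 0, 0, 0, 0, 0, -0.02, -0.02, 0, 0]}}

```text
time_s: 11.03
tcp_pos: [0.6372, 0.0547, 0.2365]
ee_rot: [[-1.0, 0.001, -0.001], [0.001, 1.0, -0.0], [0.001, -0.0, -1.0]]
wrist_force: [0.6, 0.7, 0.6]
gripper_width: 0.327
gripper_force: 0.0
```

>>> {"method": "drive_tool", "body": {"steps": [0, 0, 0, 0, 0, 0, 0, 0, 0, 0, 0, 0, 0, 0, 0, 0, 0, 0, 0, 0, 0]}}

```text
time_s: 11.28
tcp_pos: [0.6362, 0.057, 0.2363]
ee_rot: [[-1.0, 0.001, -0.001], [0.001, 1.0, -0.0], [0.001, -0.0, -1.0]]
wrist_force: [-0.3, -0.6, -0.4]
gripper_width: 0.096
gripper_force: 0.0
```

Run:
```python
from h import *
np.set_printoptions(precision=4,suppress=True)
s=r.sense();p=r.camera_params("wrist");print(s['time_s'],s['tcp_pos'],s['gripper_width']);np.save("w3.npy",np.array(p['extrinsics']))
a=r.capture("wrist");b=cv2.imread("pics/side.png");c=cv2.imread("pics/scene.png");d=r.capture("side")
cv2.imwrite("pics/w3raw.png",a);cv2.imwrite("pics/side3.png",d)
g=lambda x:(255*(x/255.)**.5).astype(np.uint8)
o=np.zeros((600,800,3),np.uint8)
o[:300,:560]=g(a[:300])
o[300:600,:250]=cv2.resize(g(b[205:265,210:260]),(250,300),interpolation=2)
o[300:600,255:555]=cv2.resize(g(c[210:260,310:360]),(300,300),interpolation=2)
o[:240,560:]=cv2.resize(g(d[285:375,195:305]),(240,240))
cv2.imwrite("pics/w3.png",o)
```

```text
11.2833 [0.6362 0.057  0.2363] 0.09644866421498662
```

View pics/w3.png

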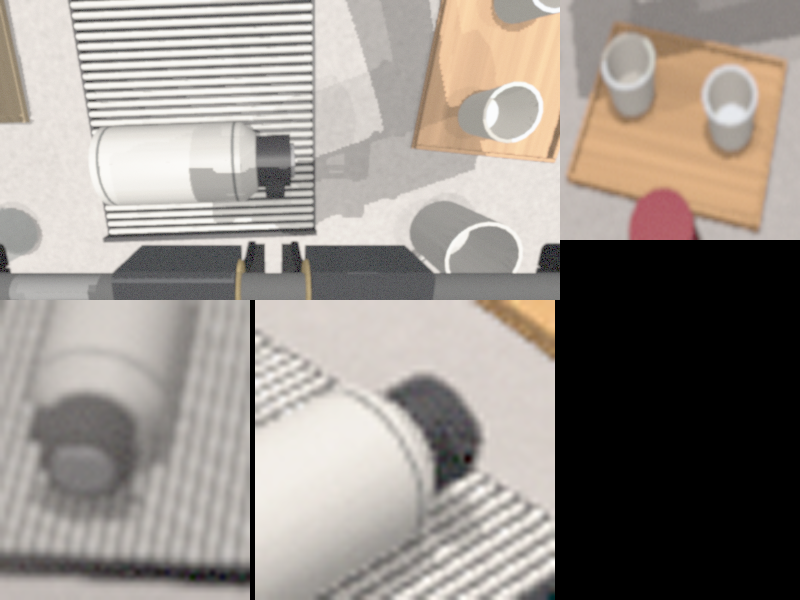

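The wrist view shows the steel flask at rows 122–203. Its black lid is at (273,161), and the spout sticks out towards +x to about (273,196). In the side crop the spout tip is at the lid's left, near side pixel (218,233). The placed cup stands upright in the tray's free half, with the tray cup unmoved.

Run:
```python
from h import *
np.set_printoptions(precision=4,suppress=True)
p=dict(r.camera_params("wrist"));p['extrinsics']=np.load("w3.npy")
W=lambda u,v,z:plane("wrist",u,v,z,p)
for u,v in((150,122),(150,204),(230,122),(230,204)):
    print("body edge",W(u,v,.065))
c=ray("wrist",0,0,p)[0];print("cam",c)
print("base",W(95,162,.065),"lid",W(275,161,.065),"lid end",W(292,161,.065))
for v in (192,194,197):
  for z in(.03,.05,.065,.08,.09): print(v,z,W(273,v,z)[:2])
for q in((218,233),(218,235),(217,232)): print(two(ray("wrist",273,195,p),ray("side",*q)))
g=cv2.cvtColor(cv2.imread("pics/w3raw.png"),6)
print(g[125:205:1,273].tolist()); print(g[115:135,150].tolist(),g[195:212,150].tolist())
b=cv2.cvtColor(cv2.imread("pics/side.png"),6)[220:248,210:244];print(b)
```

```text
body edge [ 0.5671 -0.0685  0.065 ]
body edge [ 0.6528 -0.0769  0.065 ]
body edge [0.5672 0.0126 0.065 ]
body edge [0.653  0.0096 0.065 ]
cam [0.5664 0.056  0.4137]
base [ 0.6074 -0.13    0.065 ] lid [0.6067 0.0583 0.065 ] lid end [0.6068 0.0761 0.065 ]
192 0.03 [0.6472 0.0562]
192 0.05 [0.643  0.0561]
192 0.065 [0.6398 0.0561]
192 0.08 [0.6366 0.0561]
192 0.09 [0.6345 0.0561]
194 0.03 [0.6496 0.0561]
194 0.05 [0.6452 0.0561]
194 0.065 [0.642  0.0561]
194 0.08 [0.6387 0.0561]
194 0.09 [0.6366 0.0561]
197 0.03 [0.6532 0.0561]
197 0.05 [0.6487 0.0561]
197 0.065 [0.6453 0.0561]
197 0.08 [0.6419 0.0561]
197 0.09 [0.6396 0.0561]
(array([0.639 , 0.0555, 0.0615]), np.float64(0.009607898724632217))
(array([0.6406, 0.0555, 0.0525]), np.float64(0.010409377270984671))
(array([0.6397, 0.0557, 0.0657]), np.float64(0.006319348559222482))
[225, 230, 199, 149, 101, 86, 93, 131, 154, 122, 63, 26, 19, 21, 20, 29, 28, 32, 24, 27, 30, 33, 32, 33, 36, 35, 38, 43, 44, 45, 55, 60, 67, 76, 80, 85, 81, 81, 78, 75, 70, 60, 31, 21, 17, 21, 20, 18, 8, 20, 18, 16, 14, 22, 20, 16, 22, 19, 20, 17, 22, 26, 12, 21, 
[... 3498 characters left out ...]
 130 106 122 138 110  89  89  85  67  62  59  47  48  48  48  47  44
   45  43  41  38  33  49  57  54  72  94  98 106 134 130 101 120]
 [142 128 104 125 129  96  81  90  78  64  72  65  55  57  57  49  48  46
   41  44  53  45  46  61  58  48  60  76  85 116 145 128 106 127]
 [137 116 111 131 126  97  97 100  73  69  76  66  56  69  63  50  59  57
   49  53  62  55  54  65  61  54  68  79  79 116 141 119 109 135]
 [132 106 116 138 123 109 124 119  85  78  81  65  62  70  66  60  68  66
   49  58  63  54  52  66  62  67  91 100  89 118 134 108 115 141]
 [130 103 121 136 114 117 142 124  98 107  99  72  73  79  64  62  72  66
   58  69  65  53  64  68  61  71  99 102 100 127 129 102 117 140]]
```

Run:
```python
from h import *
np.set_printoptions(precision=1,suppress=True)
p=r.camera_params("side");E=np.array(p['extrinsics']);K=np.array(p['camera_matrix'])
def pr(q):
    q=K@(E[:3,:3]@q+E[:3,3]);return q[:2]/q[2]
ax=np.array([.6085,.056,.065])
print("lid face",pr(ax+[0,.02,0]),"r27 left/right",pr(ax+[.027,.02,0]),pr(ax+[-.027,.02,0]),"top",pr(ax+[0,.02,.027]),"bot",pr(ax+[0,.02,-.027]))
for a in range(50,120,10):
    t=np.radians(a);o=np.array([np.sin(t),0,np.cos(t)]);w=np.array([np.cos(t),0,-np.sin(t)])
    print(a,*[pr(ax+.038*o+s*.008*w+[0,y,0]) for s in(-1,1) for y in(-.01,.01)])
```

```text
lid face [224.8 238. ] r27 left/right [215.8 237.3] [234.  238.8] top [223.8 231.8] bot [225.9 244.1]
50 [217.8 222.7] [216.2 227.7] [214.9 225.3] [213.3 230.3]
60 [216.4 223.7] [214.8 228.7] [214.3 226.7] [212.7 231.7]
70 [215.2 224.8] [213.6 229.8] [214.1 228.2] [212.5 233.2]
80 [214.5 226.1] [212.9 231.2] [214.3 229.7] [212.7 234.7]
90 [214.1 227.6] [212.5 232.6] [214.8 231.2] [213.3 236.2]
100 [214.2 229.1] [212.6 234.1] [215.8 232.8] [214.2 237.8]
110 [214.6 230.7] [213.  235.7] [217.  234.2] [215.5 239.2]
```

The spout leans about 70°, so the flask needs to roll roughly 50 mm. I'll push it from its far side with both fingers open and vertical. That gives two contact points on the body, so it won't yaw.

>>> {"method": "drive_tool", "body": {"steps": [0, 0, 0, -0.0135, -0.0255, 0, 1, 0, 0, 0, -0.0135, -0.0255, 0, 1, 0, 0, 0, -0.0135, -0.0255, 0, 1, 0, 0, 0, -0.0135, -0.0255, 0, 1, 0, 0, 0, 0, 0, 0.02, 1, 0, 0, 0, 0, 0, 0.03, 1, 0, 0, 0, 0, 0, 0.03, 1, 0, 0, 0, 0, 0, 0, 1, 0, 0, 0, 0, 0, 0, 1, 0, 0, 0, 0, 0, 0, 1]}}

```text
time_s: 12.22
tcp_pos: [0.6918, -0.0444, 0.1593]
ee_rot: [[-1.0, -0.002, 0.003], [-0.002, 1.0, -0.001], [-0.003, -0.001, -1.0]]
wrist_force: [1.0, -0.1, 0.9]
gripper_width: 0.714
gripper_force: 0.0
```

>>> {"method": "drive_tool", "body": {"steps": [0, 0, 0, 0, 0, 0.025, 1, 0, 0, 0, 0, 0, 0.025, 1, 0, 0, 0, 0, 0, 0.025, 1, 0, 0, 0, 0, 0, 0.02, 1, 0, 0, 0, 0, 0, 0.015, 1, 0, 0, 0, 0, 0, 0, 1, 0, 0, 0, 0, 0, 0, 1]}}

```text
time_s: 12.8
tcp_pos: [0.6919, -0.0447, 0.0488]
ee_rot: [[-1.0, -0.001, 0.003], [-0.001, 1.0, -0.0], [-0.003, -0.0, -1.0]]
wrist_force: [1.0, 0.0, 0.5]
gripper_width: 0.994
gripper_force: 0.0
```

>>> {"method": "drive_tool", "body": {"steps": [0, 0, 0, 0, 0, 0.009, 1, 0, 0, 0, 0.012, 0, 0, 1, 0, 0, 0, 0.012, 0, 0, 1, 0, 0, 0, 0.006, 0, 0, 1, 0, 0, 0, 0.004, 0, 0, 1, 0, 0, 0, 0.004, 0, 0, 1, 0, 0, 0, 0.004, 0, 0, 1, 0, 0, 0, 0.004, 0, 0, 1]}}

```text
time_s: 13.47
tcp_pos: [0.6446, -0.045, 0.0382]
ee_rot: [[-1.0, 0.0, 0.0], [0.0, 1.0, 0.0], [-0.0, 0.0, -1.0]]
wrist_force: [0.5, 0.3, 0.7]
gripper_width: 0.998
gripper_force: 0.0
```

>>> {"method": "drive_tool", "body": {"steps": [0, 0, 0, 0.004, 0, 0, 1, 0, 0, 0, 0.004, 0, 0, 1, 0, 0, 0, 0.004, 0, 0, 1, 0, 0, 0, 0.004, 0, 0, 1, 0, 0, 0, 0.004, 0, 0, 1]}}

```text
time_s: 13.88
tcp_pos: [0.6245, -0.0451, 0.038]
ee_rot: [[-1.0, 0.0, 0.0], [0.0, 1.0, -0.0], [-0.0, -0.0, -1.0]]
wrist_force: [0.9, -0.2, 0.6]
gripper_width: 0.995
gripper_force: 0.0
```

>>> {"method": "drive_tool", "body": {"steps": [0, 0, 0, 0.004, 0, 0, 1, 0, 0, 0, 0.004, 0, 0, 1, 0, 0, 0, 0.004, 0, 0, 1, 0, 0, 0, 0, 0, 0, 1, 0, 0, 0, 0, 0, 0, 1]}}

```text
time_s: 14.3
tcp_pos: [0.6124, -0.0451, 0.038]
ee_rot: [[-1.0, 0.0, -0.0], [0.0, 1.0, -0.0], [0.0, -0.0, -1.0]]
wrist_force: [-0.2, 0.0, 0.3]
gripper_width: 1.0
gripper_force: 0.0
```

>>> {"method": "drive_tool", "body": {"steps": [0, 0, 0, -0.004, 0, 0, 1, 0, 0, 0, -0.012, 0, 0, 1, 0, 0, 0, -0.016, 0, 0, 1, 0, 0, 0, 0, 0, -0.03, 1, 0, 0, 0, 0, 0, -0.04, 1, 0, 0, 0, 0, 0.025, -0.04, 1, 0, 0, 0, 0, 0.025, -0.04, 1, 0, 0, 0, 0, 0.025, -0.04, 1, 0, 0, 0, 0, 0.025, 0, 1, 0, 0, 0, 0, 0, 0, 1]}}

```text
time_s: 15.13
tcp_pos: [0.6467, 0.0502, 0.2175]
ee_rot: [[-1.0, -0.003, 0.007], [-0.003, 1.0, 0.003], [-0.007, 0.003, -1.0]]
wrist_force: [-0.6, 0.3, -1.1]
gripper_width: 1.001
gripper_force: 0.0
```

Run:
```python
from h import *
np.set_printoptions(precision=4,suppress=True)
s=r.sense();p=r.camera_params("wrist");print(s['time_s'],s['tcp_pos']);np.save("w4.npy",np.array(p['extrinsics']))
a=r.capture("wrist");d=r.capture("side");c=r.capture("scene")
cv2.imwrite("pics/w4raw.png",a);cv2.imwrite("pics/side4.png",d)
g=lambda x:(255*(x/255.)**.5).astype(np.uint8)
o=np.zeros((600,800,3),np.uint8)
o[:300,:560]=g(a[:300])
o[300:600,:300]=cv2.resize(g(d[195:255,210:270]),(300,300),interpolation=2)
o[300:600,305:605]=cv2.resize(g(c[200:260,290:350]),(300,300),interpolation=2)
cv2.imwrite("pics/w4.png",o)
```

```text
15.1333 [0.6467 0.0502 0.2175]
```

View pics/w4.png

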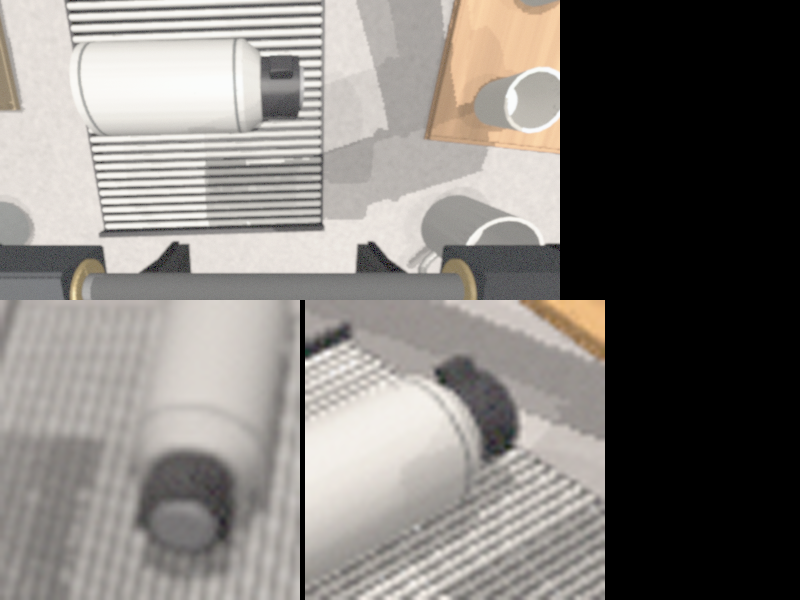

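The flask has rolled. The spout is now near the top of the lid, at about (282,67), with the lid at rows 55–118.

Run:
```python
from h import *
np.set_printoptions(precision=4,suppress=True)
p=dict(r.camera_params("wrist"));p['extrinsics']=np.load("w4.npy")
c=ray("wrist",0,0,p)[0];print("cam",c)
g=cv2.cvtColor(cv2.imread("pics/w4raw.png"),6)
print("col282",list(zip(range(50,125),g[50:125,278:288].mean(1).astype(int).tolist())))
print("col150",g[32:46,150],g[128:142,150])
def ang(v,u=150):
    _,d=ray("wrist",u,v,p);return np.arctan2(d[0],-d[2])
for e in((39,134),(40,133)):
    a=(ang(e[0])+ang(e[1]))/2;h=c[2]-.065;hw=(ang(e[1])-ang(e[0]))/2
    x=c[0]+np.tan(a)*h;print("axis x",x,"R",np.sin(hw)*h/np.cos(a))
for v in(57,66,76):print(v,plane("wrist",282,v,.102,p))
```

```text
cam [0.5753 0.0484 0.3943]
col282 [(50, 105), (51, 167), (52, 213), (53, 221), (54, 180), (55, 96), (56, 39), (57, 34), (58, 33), (59, 33), (60, 36), (61, 36), (62, 36), (63, 35), (64, 36), (65, 36), (66, 37), (67, 36), (68, 41), (69, 45), (70, 42), (71, 28), (72, 21), (73, 21), (74, 22), (75, 18), (76, 19), (77, 19), (78, 32), (79, 54), (80, 75), (81, 86), (82, 91), (83, 92), (84, 91), (85, 91), (86, 89), (87, 87), (88, 87), (89, 84), (90, 77), (91, 71), (92, 63), (93, 56), (94, 49), (95, 41), (96, 39), (97, 36), (98, 34), (99, 33), (100, 29), (101, 28), (102, 27), (103, 26), (104, 25), (105, 25), (106, 26), (107, 23), (108, 24), (109, 24), (110, 22), (111, 21), (112, 21), (113, 20), (114, 17), (115, 20), (116, 28), (117, 35), (118, 35), (119, 54), (120, 86), (121, 129), (122, 175), (123, 206), (124, 222)]
col150 [ 59 117 196 235 243 239 220 174 145 155 171 183 189 196] [159 153 146 135 125 107 107 154 215 234 233 211 159 102]
axis x 0.5492107262079885 R 0.041226301944300686
axis x 0.5491320124567088 R 0.04036873705755063
57 [0.5277 0.0566 0.102 ]
66 [0.5345 0.0567 0.102 ]
76 [0.5421 0.0568 0.102 ]
```

>>> {"method": "drive_tool", "body": {"steps": [0, 0, 0, 0.0354, -0.019, 0, 1, 0, 0, 0, 0.0354, -0.019, 0, 1, 0, 0, 0, 0.0354, -0.019, 0, 1, 0, 0, 0, 0.0354, -0.019, 0, 1, 0, 0, 0, 0.0354, -0.019, 0, 1, 0, 0, 0, 0, 0, 0, 1, 0, 0, 0, 0, 0, 0.03, 1, 0, 0, 0, 0, 0, 0.03, 1, 0, 0, 0, 0, 0, 0.03, 1]}}

```text
time_s: 16.03
tcp_pos: [0.4677, -0.0497, 0.1233]
ee_rot: [[-1.0, 0.002, 0.002], [0.002, 1.0, 0.0], [-0.002, 0.0, -1.0]]
wrist_force: [0.6, 0.5, -1.2]
gripper_width: 1.002
gripper_force: 0.0
```

>>> {"method": "drive_tool", "body": {"steps": [0, 0, 0, 0, 0, 0.03, 1, 0, 0, 0, 0, 0, 0.03, 1, 0, 0, 0, 0, 0, 0.02, 1, 0, 0, 0, 0, 0, 0.006, 1, 0, 0, 0, 0, 0, 0, 1, 0, 0, 0, 0, 0, 0, 1]}}

```text
time_s: 16.53
tcp_pos: [0.4683, -0.0492, 0.0383]
ee_rot: [[-1.0, 0.0, 0.0], [0.0, 1.0, -0.0], [-0.0, -0.0, -1.0]]
wrist_force: [0.7, -0.2, 0.1]
gripper_width: 1.002
gripper_force: 0.0
```

Now a slow push back towards +x, to TCP x of about 0.512.

>>> {"method": "drive_tool", "body": {"steps": [0, 0, 0, -0.01, 0, 0, 1, 0, 0, 0, -0.01, 0, 0, 1, 0, 0, 0, -0.004, 0, 0, 1, 0, 0, 0, -0.002, 0, 0, 1, 0, 0, 0, -0.002, 0, 0, 1, 0, 0, 0, -0.002, 0, 0, 1, 0, 0, 0, -0.002, 0, 0, 1, 0, 0, 0, -0.002, 0, 0, 1, 0, 0, 0, -0.002, 0, 0, 1, 0, 0, 0, -0.002, 0, 0, 1]}}

```text
time_s: 17.37
tcp_pos: [0.5063, -0.0487, 0.0381]
ee_rot: [[-1.0, 0.0, 0.001], [0.0, 1.0, 0.0], [-0.001, 0.0, -1.0]]
wrist_force: [-0.3, -0.4, -0.5]
gripper_width: 1.001
gripper_force: 0.0
```

>>> {"method": "drive_tool", "body": {"steps": [0, 0, 0, -0.0015, 0, 0, 1, 0, 0, 0, -0.0015, 0, 0, 1, 0, 0, 0, -0.0015, 0, 0, 1, 0, 0, 0, -0.0015, 0, 0, 1, 0, 0, 0, 0, 0, 0, 1, 0, 0, 0, 0, 0, 0, 1]}}

```text
time_s: 17.87
tcp_pos: [0.5119, -0.0488, 0.0379]
ee_rot: [[-1.0, 0.0, 0.0], [0.0, 1.0, 0.0], [-0.0, 0.0, -1.0]]
wrist_force: [-0.4, 0.2, -0.1]
gripper_width: 1.003
gripper_force: 0.0
```

Run:
```python
from h import *
a=cv2.imread("pics/side4.png");d=r.capture("side");cv2.imwrite("pics/side5.png",d)
# lid-face (darkest) blob in rows 225-247: column centroid before / after
for i in(a,d):
    g=cv2.cvtColor(i,6)[226:246,215:270];m=(g<75).astype(np.uint8)
    n,l,s,c=cv2.connectedComponentsWithStats(m);k=1+s[1:,4].argmax();print(s[k],c[k]+[215,226])
```

```text
[ 21   0  29  20 435] [248.97241379 235.28275862]
[ 15   0  40  20 722] [250.20775623 235.59695291]
```

>>> {"method": "drive_tool", "body": {"steps": [0, 0, 0, 0.003, 0, 0, 1, 0, 0, 0, 0.012, 0, 0, 1, 0, 0, 0, 0.01, 0, -0.02, 1, 0, 0, 0, 0, 0, -0.04, 1, 0, 0, 0, 0, 0, -0.04, 1, 0, 0, 0, 0, 0, -0.04, 1, 0, 0, 0, 0, 0, -0.04, 1, 0, 0, 0, -0.03, 0.02, 0, 1, 0, 0, 0, -0.036, 0.02, 0, 1]}}

```text
time_s: 18.67
tcp_pos: [0.5533, -0.0087, 0.2229]
ee_rot: [[-1.0, 0.002, 0.009], [0.002, 1.0, 0.002], [-0.009, 0.002, -1.0]]
wrist_force: [-0.2, 0.1, 0.5]
gripper_width: 1.003
gripper_force: 0.0
```

>>> {"method": "drive_tool", "body": {"steps": [0, 0, 0, -0.036, 0.02, 0, 1, 0, 0, 0, -0.036, 0.02, 0, 1, 0, 0, 0, -0.02, 0.02, 0, 1, 0, 0, 0, 0, 0, 0, 1, 0, 0, 0, 0, 0, 0, 1]}}

```text
time_s: 19.08
tcp_pos: [0.6447, 0.0521, 0.2164]
ee_rot: [[-1.0, -0.001, -0.002], [-0.001, 1.0, -0.0], [0.002, -0.0, -1.0]]
wrist_force: [-0.5, -0.1, -0.6]
gripper_width: 0.999
gripper_force: 0.0
```

Run:
```python
from h import *
np.set_printoptions(precision=4,suppress=True)
s=r.sense();p=r.camera_params("wrist");print(s['time_s'],s['tcp_pos']);np.save("w5.npy",np.array(p['extrinsics']))
a=r.capture("wrist");d=r.capture("side")
cv2.imwrite("pics/w5raw.png",a);cv2.imwrite("pics/side6.png",d)
g=lambda x:(255*(x/255.)**.5).astype(np.uint8)
o=np.zeros((600,800,3),np.uint8)
o[:300,:560]=g(a[:300]);o[300:,:300]=cv2.resize(g(d[195:255,205:265]),(300,300),interpolation=2)
o[300:600,310:610]=cv2.resize(g(d[285:375,195:305]),(300,300))
cv2.imwrite("pics/w5.png",o)
G=cv2.cvtColor(a,6);print([ (v,int(G[v,278:288].mean())) for v in range(50,170,1)]);print(list(zip(range(50,180),G[50:180,150].tolist())))
```

```text
19.0833 [0.6447 0.0521 0.2164]
[(50, 135), (51, 74), (52, 39), (53, 52), (54, 94), (55, 152), (56, 206), (57, 234), (58, 236), (59, 213), (60, 164), (61, 104), (62, 52), (63, 48), (64, 85), (65, 150), (66, 210), (67, 235), (68, 240), (69, 227), (70, 189), (71, 135), (72, 76), (73, 70), (74, 99), (75, 137), (76, 190), (77, 228), (78, 238), (79, 231), (80, 202), (81, 148), (82, 81), (83, 36), (84, 25), (85, 23), (86, 27), (87, 26), (88, 28), (89, 30), (90, 30), (91, 33), (92, 33), (93, 32), (94, 33), (95, 33), (96, 33), (97, 34), (98, 37), (99, 38), (100, 39), (101, 40), (102, 44), (103, 44), (104, 41), (105, 51), (106, 71), (107, 84), (108, 84), (109, 81), (110, 80), (111, 78), (112, 78), (113, 78), (114, 76), (115, 76), (116, 73), (117, 73), (118, 72), (119, 71), (120, 70), (121, 62), (122, 45), (123, 28), (124, 23), (125, 28), (126, 29), (127, 28), (128, 28), (129, 28), (130, 26), (131, 27), (132, 26), (133, 25), (134, 23), (135, 25), (136, 23), (137, 22), (138, 19), (139, 18), (140, 18), (141, 27), (142, 48), (143, 96), (144, 150), (145, 193), (146, 217), (147, 208), (148, 168), (1
[... 1039 characters left out ...]
21, 246), (122, 244), (123, 244), (124, 243), (125, 241), (126, 240), (127, 240), (128, 240), (129, 239), (130, 236), (131, 236), (132, 236), (133, 236), (134, 234), (135, 232), (136, 228), (137, 229), (138, 229), (139, 225), (140, 227), (141, 225), (142, 223), (143, 220), (144, 215), (145, 203), (146, 199), (147, 193), (148, 189), (149, 185), (150, 181), (151, 178), (152, 174), (153, 165), (154, 161), (155, 152), (156, 141), (157, 133), (158, 127), (159, 150), (160, 190), (161, 206), (162, 170), (163, 100), (164, 56), (165, 64), (166, 126), (167, 191), (168, 222), (169, 232), (170, 216), (171, 168), (172, 93), (173, 42), (174, 64), (175, 136), (176, 202), (177, 230), (178, 233), (179, 218)]
```

View pics/w5.png

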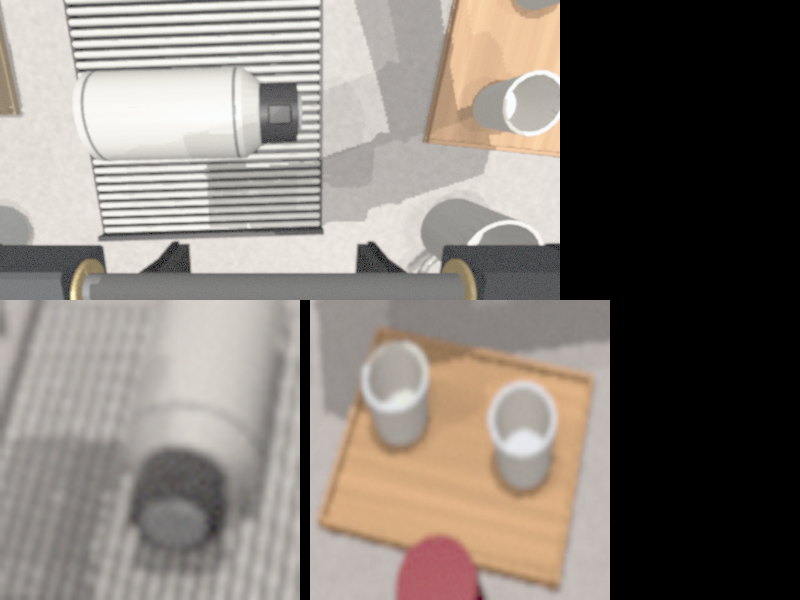

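The spout's end face is now at rows 105–122, centred near (280,114). The body spans rows 69–158, so the spout is almost exactly up. The cup still stands in the tray.

Run:
```python
from h import *
p=dict(r.camera_params("wrist"));p['extrinsics']=np.load("w5.npy")
c=ray("wrist",0,0,p)[0]
A=lambda v,u=150:(lambda d:np.arctan2(d[0],-d[2]))(ray("wrist",u,v,p)[1])
x=c[0]+np.tan((A(69)+A(158.5))/2)*(c[2]-.065)
a,b=plane("wrist",280,105.5,.103,p)[0],plane("wrist",280,122,.103,p)[0]
print("axis",x,"spout",a,b,"lean deg",np.degrees(np.arcsin(((a+b)/2-x)/.038)), r.sense()['time_s'])
```

```text
axis 0.5693601623088331 spout 0.5621465214497849 0.5754804104272403 lean deg -0.8243282984182756 19.1833
```

The lean is about 1°. The flask is still and on the grate, and the arm is clear of everything, so I'm handing in.

>>> {"method": "drive_tool", "body": {"steps": [0, 0, 0, 0, 0, 0, 1, 0, 0, 0, 0, 0, 0, 1, 0, 0, 0, 0, 0, 0, 1, 0, 0, 0, 0, 0, 0, 1, 0, 0, 0, 0, 0, 0, 1]}}

```text
time_s: 19.6
tcp_pos: [0.6445, 0.0508, 0.2184]
ee_rot: [[-1.0, 0.001, 0.0], [0.001, 1.0, 0.0], [-0.0, 0.0, -1.0]]
wrist_force: [0.6, 0.5, -0.2]
gripper_width: 0.999
gripper_force: 0.0
```

```bash
python3 -c "
from station import r
print(r.finish_job())"
```

```text
the job is handed in; nothing more can be done
None
```

The job is handed in, with no verdict returned: the cup stands upright in the tray's free half, and the flask lies on the grate with its spout about 1° off vertical by the last camera measurement (its first roll overshot by about 26°, so I rolled it back about 20 mm).

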